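# Uncover the parts caddy and bring the tall jar to the front

## Task

Lift the dust cover off the rotating parts caddy by its knob and set it down, knob up, on the middle of the round cork mat; do not drop it. Then turn the caddy's turntable until the tall narrow jar stands at the front, squarely in line with the tab on the base, and finish while still holding the turntable still there with the gripper. Leave the other things on the bench where they are.

Things in the scene. Friction and masses are not known exactly. Their poses are not given: they have to be found in the camera images.
- caddy: fixed white-painted base of the caddy, a disc of 160 mm diameter, 19 mm high, with one flat tab 26 mm wide, 12 mm high, reaching 150 mm from the centre. Origin: centre of its underside, on the turntable's axis; z up; its -x axis points along the tab (its front, roughly towards the robot). It stands on the left or the right, the mat on the other side
- front_tab (a point): tip of the tab on the base, 150 mm from the axis, 12 mm above the bench
- turntable: plywood disc, 210 mm diameter, top 32 mm above the bench, with a central steel spindle (32 mm diameter, top at 112 mm). Four aluminium pots fixed on it, centres 68 mm from the axis, 90 degrees apart: the tall narrow closed jar and three wide open cups (56 mm diameter, top at 77 mm). Turns either way without stops, about 1 N at the jar, stays where left. Origin on the axis; -x points to the tall jar
- jar_top (a point): centre of the top of the tall narrow jar, 97 mm above the bench, 68 mm from the axis; below it the jar is a plain vertical cylinder of 36 mm diameter down to the disc. Being fixed, it turns with the disc. It starts more than 50 degrees away from the front
- cover: loose round grey dust cover, 190 mm diameter, about 0.25 kg, lying on the spindle, hiding the pots. Plate 6 mm thick, 12 mm skirt round its edge, collar (inner diameter 44 mm) under its middle loosely round the spindle top: lift straight up 20 mm before moving sideways. Origin: centre of the skirt's lower edge (100 mm above the bench at the start), z up; plate top 18 mm above it
- cover_knob (a point): middle of the wooden knob on top of the cover, a vertical cylinder of 32 mm diameter from 34 to 62 mm above the cover's origin (on a thinner stem); this point is 48 mm above the cover's origin
- mat: fixed round cork mat, 250 mm diameter, 4 mm thick. Origin: centre of its underside, on the bench
- sanding_block: loose wooden sanding block, 110 x 36 x 28 mm, between the two places; not to be disturbed
- glue: loose white bottle with cap, 52 mm wide, 120 mm tall; not to be disturbed
- oil: loose dark bottle, 44 mm wide, 100 mm tall; not to be disturbed
- tin: loose open tin, 72 mm wide, 50 mm tall; not to be disturbed
- screwdriver: loose screwdriver lying on the bench; not to be disturbed
- brush: loose brush lying on the bench; not to be disturbed
- fret_stock: loose brass bar, 12 x 100 x 8 mm, near the robot; not to be disturbed

How it is judged:
By the outcome, as a careful person would: the job done as asked, in the order asked, and still so for the second after the job is handed in, while the arm keeps its last pose, push and grip.
It also fails if it takes over 72 s, if anything falls off the work surface, if the arm or the gripper's body presses on something with over 40 N, if the wrist force passes 120 N, or if a joint passes its speed limit or range.

## Robot

A 6-joint arm with a two-finger parallel gripper is mounted at the origin on the work surface. World frame = base frame: x ahead of the robot, y to its left, z up, the work surface at z = 0. Lengths are in m, angles in rad, forces in N, time in s.
With the tool pointing down it reaches from about 0.325 to 0.9 m from the base axis. Payload 6.1 kg.
Tool frame: the origin (TCP) lies midway between the tips of the shut fingers; the grasp point (between the pads) lies 19 mm behind it; x points along the fingers, y is the direction in which the jaws open and shut, and the axes are right-handed (so a half turn about x gives the same grasp; the last joint's range is limited). The gripper opens to 87 mm and grips with 3 to 60 N. Pads are 19 mm wide; open, the fingers measure 117 mm over their backs; the gripper's body (75 mm by 190 mm) begins 51 mm behind the grasp point.
Start: joints at [-1.267, 0.22, 1.526, -0, 1.395, -0.126], TCP at [0.26, -0.568, 0.223] pointing down, gripper open.
Joint ranges: [-2.98, 2.98], [-0.91, 2.08], [0.09, 2.57], [-1.24, 4.39], [0.2, 2.65], [-2.68, 2.68]. Speed limits (rad/s): [2.57, 2.57, 3.01, 3.14, 3.14, 3.14].

## Interface

Orientations are given as a rotation vector (axis times angle).
In Python, from rig import bot gives the robot as it stands. The module is installed in compiled form; this text tells all that it offers.
- The arm moves only by the tool step_arm, never from a script. Its argument "targets" is a list of rows, each a list of 3 entries, a list of its own where there are three numbers: the shift along the tool's x, y, z in units of 40 mm (1.0 is 40 mm), then the turn, a rotation vector about the tool's x, y, z in units of pi rad (1.0 is pi rad), then the gripper's target within -1 to 1 (fully open at 1, half-way at 0, shut at -1). In form: [[[tx, ty, tz], [wx, wy, wz], gripper], ...]. A call has 1 to 5 rows; each row shifts and turns the pose as measured when the row begins, along the tool's axes as they then stand; what a row does not reach is not made up. A row lasts 1/12 s, in which the tool goes at most 41.7 mm and 7.16 degrees, less where a joint would pass 70% of its speed; a pose out of reach is approached as far as the arm can. A call with a number of a shift or a turn outside -1 to 1 is refused whole. A call with a gripper value outside its range is refused whole. The fingers move at their own pace and stop on an object; "squeeze" is the grip in N (left out, the last holds). Time passes only in rows, so rows that do not move let the fingers close. It gives the time, the measured TCP pose, the force and the opening at its end, in the units of the state.
- bot.state(): the state, without advancing time (a new reading comes with each control period).
- bot.get_image(name): name is "scene" or "top" or "wrist"; returns a dict with "pixels" (384x512x3 uint8, red, green, blue), "depth" (384x512 float32, m along the optical axis (not along the pixel's ray), 0 where there is no reading), "mtx" (3x3 intrinsics, pixels), "k1" (the pictures are not rectified: a ray, as slopes to the right and down, at radius r is drawn at 1 + k1 r^2 times it, then the intrinsics apply), "R" (3x3) and "t" (3): a world point X has camera coordinates R X + t; the wrist camera has in their place "tool_from_camera" (4x4, takes a point from camera to tool coordinates, whose origin is the TCP and whose axes are the tool frame's). Camera axes: x right, y down, z forward; pixel columns grow to the right and rows downward; lengths in m; the calibration is good to about 2 mm. A picture is of the moment at which its call begins: read the wrist's pose just before it.
- bot.close_job(): hands the job in, once; it reports no verdict.
The state is a dict: "t": time; "joint_pos": joint angles; "joint_vel": joint speeds; "effort": joint torques, N m; "tool_pos": TCP position; "tcp_rot": TCP orientation; "force": force on the tool from outside, world axes, zero at the start; "ft_torque": the same for the moment, N m; "grip_width": finger opening in m.
Only numpy, scipy, OpenCV 4.12 (cv2) and the standard library are available. Lean on these libraries where they do the work, as an engineer would, in place of code of your own. Each camera call takes 0.05 s, during which the arm holds its last target. There are 200 camera calls.

## Working session

There is one attempt and no reset: what is moved stays moved. The work goes in short steps, Python scripts to look and compute and a tool call to move; the robot and the scene stay as the last step left them, time stands still between calls to the robot, and variables do not carry over. Pictures are saved under pics/ and viewed, about 8 in all and at most 12, crops included, and the job is handed in when it is done.

Besides the shell and the picture viewer there is one more tool, called after "Call:" as name(argument=value, ...) on one line, values as JSON. step_arm: Moves the arm, as the interface text tells. Shifts and turns lie within -1 to 1; 1 stands for 40 mm of shift or pi rad of turn. Its arguments: {"type":"object","properties":{"targets":{"type":"array","items":{"type":"array"}},"squeeze":{"type":"number"}},"required":["targets"]}

```bash
mkdir -p pics; cat > h.py <<'E'
import numpy as np, cv2
from scipy.spatial.transform import Rotation as Ro
from rig import bot
def pose():
    s=bot.state(); T=np.eye(4); T[:3,:3]=Ro.from_rotvec(s["tcp_rot"]).as_matrix(); T[:3,3]=s["tool_pos"]; return T,s
def grab(n):
    T,s=pose(); im=bot.get_image(n)
    if n=="wrist": W=T@np.array(im["tool_from_camera"])
    else:
        W=np.eye(4); R=np.array(im["R"]); W[:3,:3]=R.T; W[:3,3]=-R.T@np.array(im["t"])
    im["W"]=W; return im
def save(im,f): cv2.imwrite("pics/"+f,cv2.cvtColor(im["pixels"],cv2.COLOR_RGB2BGR))
def rays(im,px):
    px=np.array(px,float).reshape(-1,1,2)
    return cv2.undistortPoints(px,np.array(im["mtx"],float),np.array([im["k1"],0,0,0,0.]) ).reshape(-1,2)
def onz(im,px,z):
    r=rays(im,px); d=np.c_[r,np.ones(len(r))]@im["W"][:3,:3].T; o=im["W"][:3,3]
    return o+d*((z-o[2])/d[:,2])[:,None]
def cloud(im):
    h,w=im["depth"].shape; u,v=np.meshgrid(np.arange(w),np.arange(h))
    r=rays(im,np.c_[u.ravel(),v.ravel()]); D=im["depth"].ravel()[:,None]
    P=np.c_[r,np.ones(len(r))]*D; P=P@im["W"][:3,:3].T+im["W"][:3,3]; P[D[:,0]==0]=np.nan
    return P.reshape(h,w,3)
def toworld(im,X):
    pass
E
python3 - <<'E'
from h import *
a=grab("top");b=grab("scene");save(a,"top.png");save(b,"scene.png")
np.save("top.npy",a,allow_pickle=True)
print(bot.state()); print(a["W"],a["k1"])
E
```

```text
{'t': 0.1, 'joint_pos': array([-1.26710107e+00,  2.21143101e-01,  1.52748181e+00, -2.06444303e-05,
        1.39473341e+00, -1.26084413e-01]), 'joint_vel': array([-0.00244754, -0.00227859, -0.00214487,  0.0012049 ,  0.00052029,
       -0.00053527]), 'effort': array([ 6.02998480e-04, -4.95945454e+01, -3.88519192e+01,  7.02110678e-02,
        5.15856931e-02, -3.42964620e-05]), 'tool_pos': array([ 0.26024827, -0.56761965,  0.22155713]), 'tcp_rot': array([ 1.98440329,  0.43494284, -1.9847625 ]), 'force': array([0.55263233, 0.15184985, 1.09256989]), 'ft_torque': array([-0.03218877,  0.02766558, -0.01293339]), 'grip_width': 0.08663058613755553}
[[ 0.02760048 -0.99337171  0.11158342  0.46014592]
 [-0.99955651 -0.02617781  0.01419517 -0.01709483]
 [-0.01118007 -0.11192573 -0.99365368  1.36516476]
 [ 0.          0.          0.          1.        ]] 0.05616166865988834
```

View pics/top.png

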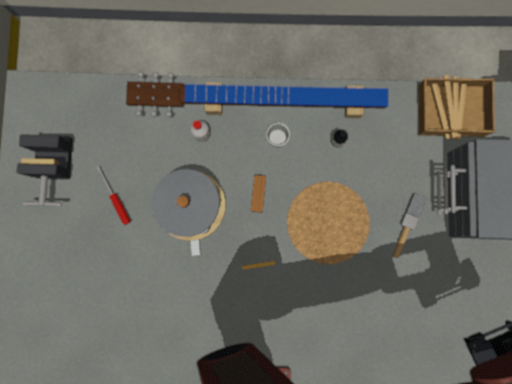

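View pics/scene.png

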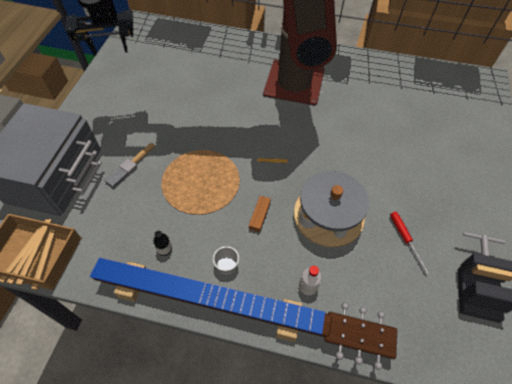

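Top view: cover at about (187,202), knob (183,201), tab tip (195,255), mat centre (329,222). The scene view agrees. Measuring by depth and colour.

```bash
python3 - <<'E'
from h import *
a=np.load("top.npy",allow_pickle=True).item(); P=cloud(a); z=P[...,2]
print("bench z",np.nanmedian(z[270:330,100:180]))
def circ(m,z0,n):
    m=m.astype(np.uint8); c=max(cv2.findContours(m,0,1)[0],key=cv2.contourArea)[:,0,:]
    X=onz(a,c+0.0,z0)[:,:2]; (x,y),r=cv2.minEnclosingCircle(X.astype(np.float32))
    A=np.c_[2*X,np.ones(len(X))]; s=np.linalg.lstsq(A,(X**2).sum(1),rcond=None)[0]
    print(n,"enc",x,y,r,"fit",s[:2],np.sqrt(s[2]+s[0]**2+s[1]**2))
box=np.zeros(z.shape,bool);box[150:250,140:240]=1
circ(box&(z>.10),.118,"cover")
circ(box&(z>.145),.162,"knob")
hsv=cv2.cvtColor(a["pixels"],cv2.COLOR_RGB2HSV).astype(int)
b2=np.zeros(z.shape,bool);b2[170:275,275:385]=1
circ(b2&(hsv[...,1]>90),.004,"mat")
print("knob z",np.nanmax(z[195:208,177:190]), "tab z",z[250,195])
im=cv2.resize(cv2.cvtColor(a["pixels"],cv2.COLOR_RGB2BGR)[140:290,130:330],None,fx=4,fy=4,interpolation=2);cv2.imwrite("pics/c1.png",im)
E
```

```text
bench z -4.351246755751603e-05
cover enc 0.5634402632713318 0.2074173390865326 0.0951646938920021 fit [0.56382318 0.20706848] 0.09340780558853089
knob enc 0.5641719698905945 0.20618164539337158 0.016751643270254135 fit [0.56339903 0.20660653] 0.015015145862286527
mat enc 0.5248560309410095 -0.2058621346950531 0.12429749965667725 fit [ 0.52534413 -0.20601347] 0.1219820777031095
knob z 0.16695555066313772 tab z 0.009730916835045678
```

View pics/c1.png

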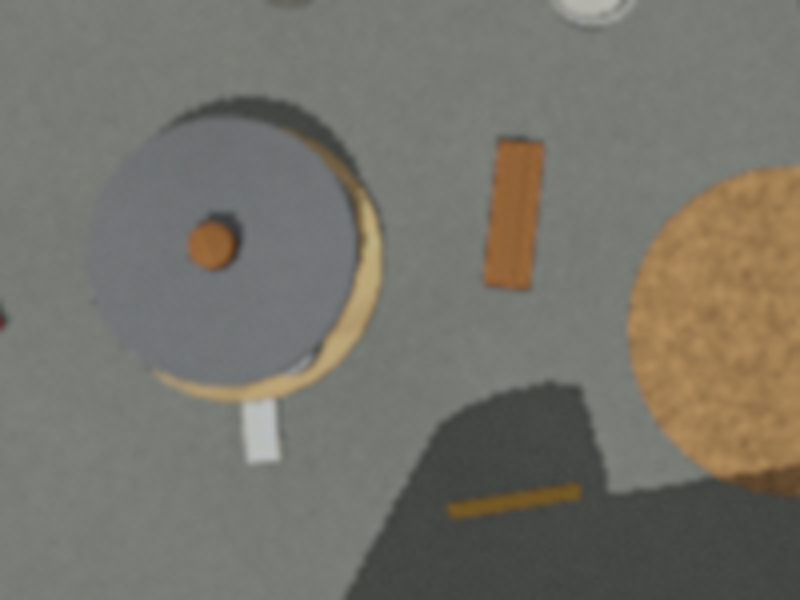

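```bash
cat >> h.py <<'E'
def rel(goal,yaw=None):
    """shift to goal in tool units (x40mm); yaw = wanted angle of tool y in world (rad), tool x straight down"""
    T,s=pose(); d=T[:3,:3].T@(np.array(goal)-T[:3,3])/.04
    y=T[:3,1]; cur=np.arctan2(y[1],y[0])
    if yaw is None: yaw=cur
    R=np.zeros((3,3)); R[:,0]=[0,0,-1]; R[:,1]=[np.cos(yaw),np.sin(yaw),0]; R[:,2]=np.cross(R[:,0],R[:,1])
    w=Ro.from_matrix(T[:3,:3].T@R).as_rotvec()/np.pi
    print("pos",s["tool_pos"].round(4),"t",round(s["t"],2),"yaw",np.degrees(cur).round(2),"shift",d.round(2),"n",(np.linalg.norm(d)*40/41.7).round(1),"turn",w.round(3),"F",s["force"].round(1),"w",round(s["grip_width"],4),"q1,q6",s["joint_pos"][[0,5]].round(2))
    return d,w
E
python3 - <<'E'
from h import *
T,s=pose();print(T[:3,:3].round(3))
rel([.5635,.2067,.22])
a=np.load("top.npy",allow_pickle=True).item()
t=onz(a,[[195.3,255.2]],.012)[0];print("tab tip",t, np.degrees(np.arctan2(t[1]-.207,t[0]-.5635)),np.hypot(t[1]-.207,t[0]-.5635))
E
```

```text
[[-0.001  0.417 -0.909]
 [ 0.002 -0.909 -0.417]
 [-1.    -0.002 -0.   ]]
pos [ 0.2602 -0.5676  0.2216] t 0.1 yaw -65.38 shift [  0.07 -14.44 -14.96] n 19.9 turn [-0.    -0.     0.001] F [0.6 0.2 1.1] w 0.0866 q1,q6 [-1.27 -0.13]
tab tip [0.41534808 0.18871119 0.012     ] -172.96264895139814 0.1492764950486712
```

Call:
step_arm(targets=[[[0,-0.7,-0.73],[0,0,0],1],[[0,-0.7,-0.73],[0,0,0],1],[[0,-0.7,-0.73],[0,0,0],1],[[0,-0.7,-0.73],[0,0,0],1],[[0,-0.7,-0.73],[0,0,0],1]])

```text
t: 0.52
tool_pos: [0.332, -0.3787, 0.2162]
tcp_rot: [1.99, 0.43, -1.997]
force: [-0.0, -0.0, -0.3]
grip_width: 0.0872
```

Call:
step_arm(targets=[[[0,-0.7,-0.73],[0,0,0],1],[[0,-0.7,-0.73],[0,0,0],1],[[0,-0.7,-0.73],[0,0,0],1],[[0,-0.7,-0.73],[0,0,0],1],[[0,-0.7,-0.73],[0,0,0],1]])

```text
t: 0.93
tool_pos: [0.4076, -0.1844, 0.215]
tcp_rot: [1.992, 0.431, -2.0]
force: [1.2, 0.0, -0.1]
grip_width: 0.0869
```

Call:
step_arm(targets=[[[0,-0.7,-0.73],[0,0,0],1],[[0,-0.7,-0.73],[0,0,0],1],[[0,-0.7,-0.73],[0,0,0],1],[[0,-0.7,-0.73],[0,0,0],1],[[0,0,0],[0,0,0],1]])

```text
t: 1.35
tool_pos: [0.4696, -0.023, 0.2153]
tcp_rot: [1.991, 0.438, -1.997]
force: [0.2, -0.1, 0.3]
grip_width: 0.0872
```

```bash
python3 -c "
from h import *
rel([.5635,.2067,.22])"
```

```text
pos [ 0.4696 -0.023   0.2153] t 1.35 yaw -65.88 shift [-0.07 -4.28 -4.49] n 6.0 turn [0.    0.    0.004] F [ 0.2 -0.1  0.3] w 0.0872 q1,q6 [-0.22  0.92]
```

Call:
step_arm(targets=[[[-0.07,-0.7,-0.73],[0,0,0],1],[[0,-0.7,-0.73],[0,0,0],1],[[0,-0.7,-0.73],[0,0,0],1],[[0,-0.7,-0.73],[0,0,0],1],[[0,-0.7,-0.73],[0,0,0],1]])

```text
t: 1.77
tool_pos: [0.5437, 0.1621, 0.2173]
tcp_rot: [1.988, 0.431, -2.002]
force: [1.3, -0.8, 0.4]
grip_width: 0.0873
```

Call:
step_arm(targets=[[[0,-0.6,-0.64],[0,0,0],1],[[0,-0.1,-0.1],[0,0,0],1],[[0,0,0],[0,0,0],1]])

```text
t: 2.02
tool_pos: [0.5605, 0.2075, 0.2154]
tcp_rot: [1.983, 0.439, -2.0]
force: [0.1, -0.0, -0.6]
grip_width: 0.0869
```

```bash
python3 - <<'E'
from h import *
a=grab("wrist");save(a,"w1.png");rel([.5635,.2067,.22])
print(a["W"].round(3))
P=cloud(a);z=P[...,2];m=z>.15;m&=z<.18;print(m.sum(),np.nanmean(P[m],0))
if m.sum(): print(np.nanmin(P[m],0),np.nanmax(P[m],0))
E
```

```text
pos [0.5601 0.2069 0.2153] t 2.07 yaw -65.77 shift [-0.12  0.04 -0.07] n 0.1 turn [0.    0.002 0.004] F [ 0.4  0.3 -0.1] w 0.0868 q1,q6 [0.22 1.36]
[[ 0.41  -0.869 -0.278  0.635]
 [-0.912 -0.394 -0.112  0.239]
 [-0.012  0.299 -0.954  0.377]
 [ 0.     0.     0.     1.   ]]
1062 [0.56559164 0.20762546 0.16106558]
[0.54876545 0.1912864  0.15002843] [0.57958086 0.22247186 0.163798  ]
```

View pics/w1.png

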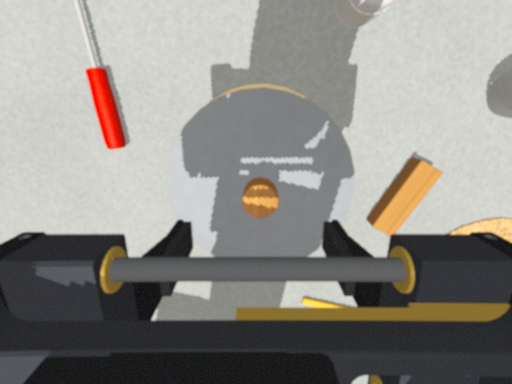

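The wrist view shows the knob at (260,197), between the fingers. Depth puts its centre at (0.5645, 0.207), which agrees with the top camera. Going down to grip.

Call:
step_arm(targets=[[[0.6,0.04,-0.09],[0,0,0.003],1],[[0.6,0,0],[0,0,0],1],[[0.5,0,0],[0,0,0],1],[[0.3,0,0],[0,0,0],1],[[0.1,0,0],[0,0,0],1]], squeeze=30)

```text
t: 2.48
tool_pos: [0.564, 0.1995, 0.1308]
tcp_rot: [1.987, 0.421, -1.994]
force: [-0.4, -0.5, -0.1]
grip_width: 0.0871
```

```bash
python3 -c "
from h import *
rel([.5645,.207,.130])"
```

```text
pos [0.564  0.1995 0.1308] t 2.48 yaw -66.04 shift [ 0.02 -0.17 -0.09] n 0.2 turn [-0.     0.001 -0.   ] F [-0.4 -0.5 -0.1] w 0.0871 q1,q6 [0.21 1.36]
```

Call:
step_arm(targets=[[[0,-0.17,-0.09],[0,0,0],1],[[0,0,0],[0,0,0],-1],[[0,0,0],[0,0,0],-1],[[0,0,0],[0,0,0],-1],[[0,0,0],[0,0,0],-1]])

```text
t: 2.9
tool_pos: [0.5654, 0.2051, 0.1332]
tcp_rot: [1.99, 0.417, -1.994]
force: [-0.9, 1.0, 0.4]
grip_width: 0.0678
```

Call:
step_arm(targets=[[[0,0,0],[0,0,0],-1],[[0,0,0],[0,0,0],-1],[[0,0,0],[0,0,0],-1]])

```text
t: 3.15
tool_pos: [0.5669, 0.2056, 0.1357]
tcp_rot: [1.994, 0.418, -1.99]
force: [-0.0, 0.0, 0.7]
grip_width: 0.0479
```

```bash
python3 -c "
from h import *
rel([.5645,.207,.130])"
```

```text
pos [0.5669 0.2056 0.1357] t 3.15 yaw -66.21 shift [ 0.14 -0.06  0.04] n 0.2 turn [ 0.    -0.001 -0.001] F [-0.   0.   0.7] w 0.0479 q1,q6 [0.22 1.37]
```

Call:
step_arm(targets=[[[0.14,-0.06,0.04],[0,0,0],-1],[[0,0,0],[0,0,0],-1],[[0,0,0],[0,0,0],-1],[[0,0,0],[0,0,0],-1],[[0,0,0],[0,0,0],-1]])

```text
t: 3.57
tool_pos: [0.565, 0.2074, 0.1306]
tcp_rot: [1.996, 0.417, -1.987]
force: [-0.2, -0.6, 0.2]
grip_width: 0.0313
```

```bash
python3 -c "
from h import *
rel([.5645,.207,.180])"
```

```text
pos [0.565  0.2074 0.1306] t 3.57 yaw -66.19 shift [-1.23  0.01  0.01] n 1.2 turn [ 0.    -0.001 -0.001] F [-0.2 -0.6  0.2] w 0.0313 q1,q6 [0.22 1.38]
```

Gripped, with a width of about 31 mm against the 32 mm knob. Lifting straight up.

Call:
step_arm(targets=[[[0,0,0],[0,0,0],-1],[[-0.2,0,0],[0,0,0],-1],[[-0.3,0,0],[0,0,0],-1],[[-0.3,0,0],[0,0,0],-1],[[-0.3,0,0],[0,0,0],-1]])

```text
t: 3.98
tool_pos: [0.5612, 0.2068, 0.1728]
tcp_rot: [1.985, 0.418, -1.998]
force: [0.5, 0.0, -1.6]
grip_width: 0.0308
```

```bash
python3 -c "
from h import *
rel([.5645,.207,.200])"
```

```text
pos [0.5612 0.2068 0.1728] t 3.98 yaw -66.19 shift [-0.68  0.03 -0.07] n 0.7 turn [-0.     0.002 -0.   ] F [ 0.5  0.  -1.6] w 0.0308 q1,q6 [0.22 1.38]
```

Call:
step_arm(targets=[[[-0.5,0,0],[0,0,0],-1],[[-0.3,0.3,0.15],[0,0,0],-1],[[0,0.6,0.33],[0,0,0],-1],[[0,0.65,0.36],[0,0,0],-1],[[0,0.65,0.36],[0,0,0],-1]])

```text
t: 4.4
tool_pos: [0.5557, 0.1087, 0.217]
tcp_rot: [1.993, 0.427, -1.98]
force: [0.8, 0.4, -1.7]
grip_width: 0.0308
```

Call:
step_arm(targets=[[[0,0.65,0.36],[0,0,0],-1],[[0,0.65,0.36],[0,0,0],-1],[[0,0.65,0.36],[0,0,0],-1],[[0,0.65,0.36],[0,0,0],-1],[[0,0.65,0.36],[0,0,0],-1]])

```text
t: 4.82
tool_pos: [0.5426, -0.0492, 0.2245]
tcp_rot: [1.998, 0.423, -1.97]
force: [0.9, 0.3, -3.8]
grip_width: 0.0311
```

```bash
python3 -c "
from h import *
rel([.525,-.206,.200])"
```

```text
pos [ 0.5426 -0.0492  0.2245] t 4.82 yaw -65.59 shift [0.62 3.38 2.03] n 3.8 turn [ 0.    -0.004 -0.003] F [ 0.9  0.3 -3.8] w 0.0311 q1,q6 [-0.24  0.91]
```

Call:
step_arm(targets=[[[0.1,0.65,0.39],[0,-0.002,-0.003],-1],[[0.1,0.65,0.39],[0,0,0],-1],[[0.1,0.65,0.39],[0,0,0],-1],[[0.1,0.65,0.39],[0,0,0],-1],[[0,0.5,0.3],[0,0,0],-1]])

```text
t: 5.23
tool_pos: [0.5237, -0.2048, 0.2153]
tcp_rot: [1.997, 0.424, -1.974]
force: [1.3, 0.3, -2.3]
grip_width: 0.031
```

Call:
step_arm(targets=[[[0,0.25,0.15],[0,0,0],-1],[[0,0,0],[0,0,0],-1]])

```text
t: 5.4
tool_pos: [0.5207, -0.2229, 0.2172]
tcp_rot: [2.0, 0.415, -1.976]
force: [0.4, -0.0, -2.8]
grip_width: 0.0313
```

```bash
python3 - <<'E'
from h import *
rel([.525,-.206,.100])
a=grab("wrist");P=cloud(a);z=P[...,2]
save(a,"w2.png")
b=grab("scene");Q=cloud(b)
T,s=pose();m=(np.hypot(Q[...,0]-T[0,3],Q[...,1]-T[1,3])<.12)&(Q[...,2]>.1)&(Q[...,2]<T[2,3]-.005)
q=Q[m];h=q[:,2];print("plate z hist",np.histogram(h,20))
v=np.concatenate([b["pixels"][40:290,100:400]]);cv2.imwrite("pics/s2.png",cv2.cvtColor(cv2.resize(v,None,fx=2,fy=2),4))
E
```

```text
pos [ 0.5207 -0.2229  0.2172] t 5.4 yaw -66.02 shift [ 2.93 -0.37 -0.24] n 2.8 turn [ 0.    -0.003 -0.003] F [ 0.4 -0.  -2.8] w 0.0313 q1,q6 [-0.55  0.61]
plate z hist (array([  1,   2,  12,  17,  17,  19,  21,  23,  21,  20,  23,  40, 133,
       464, 659, 618, 273,  54,   5,   2]), array([0.18364592, 0.18502998, 0.18641404, 0.1877981 , 0.18918216,
       0.19056622, 0.19195028, 0.19333434, 0.1947184 , 0.19610245,
       0.19748651, 0.19887057, 0.20025463, 0.20163869, 0.20302275,
       0.20440681, 0.20579087, 0.20717493, 0.20855899, 0.20994305,
       0.21132711]))
```

View pics/s2.png

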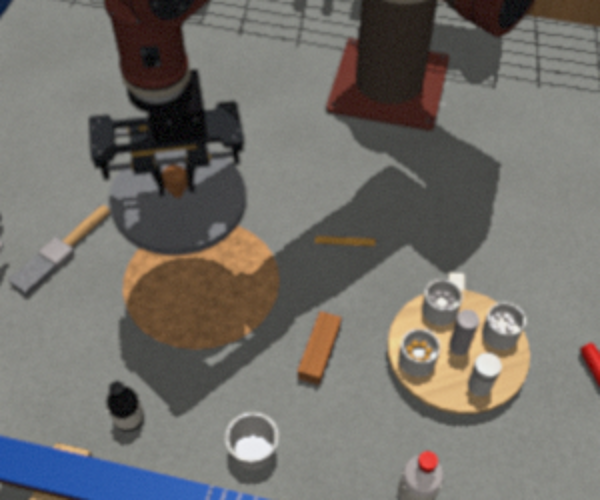

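The scene view shows the cover hanging level over the mat. The tall jar (crop (486,365)) is now visible on the far side of the turntable. Lowering.

Call:
step_arm(targets=[[[0.4,-0.25,-0.18],[0,-0.003,-0.003],-1],[[0.6,-0.1,-0.05],[0,0,0],-1],[[0.6,0,0],[0,0,0],-1],[[0.6,0,0],[0,0,0],-1],[[0.4,0,0],[0,0,0],-1]])

```text
t: 5.92
tool_pos: [0.5299, -0.1944, 0.113]
tcp_rot: [1.995, 0.429, -1.975]
force: [-1.1, 0.4, -2.0]
grip_width: 0.0312
```

```bash
python3 - <<'E'
from h import *
rel([.525,-.206,.035])
E
```

```text
pos [ 0.5299 -0.1944  0.113 ] t 5.92 yaw -65.55 shift [1.95 0.21 0.25] n 1.9 turn [ 0.    -0.003 -0.001] F [-1.1  0.4 -2. ] w 0.0312 q1,q6 [-0.49  0.65]
```

Call:
step_arm(targets=[[[0.4,0.12,0.15],[0,-0.003,0],-1],[[0.4,0,0],[0,0,0],-1],[[0.3,0,0],[0,0,0],-1],[[0.2,0,0],[0,0,0],-1],[[0,0,0],[0,0,0],-1]])

```text
t: 6.33
tool_pos: [0.5232, -0.186, 0.0487]
tcp_rot: [1.972, 0.451, -1.993]
force: [-0.1, 0.7, -2.7]
grip_width: 0.0313
```

```bash
python3 - <<'E'
from h import *
rel([.525,-.206,.035])
b=grab("scene");Q=cloud(b);T,s=pose()
m=(np.hypot(Q[...,0]-T[0,3],Q[...,1]-T[1,3])<.09)&(abs(Q[...,2]-(T[2,3]-.0125))<.008)
q=Q[m];A=np.c_[q[:,:2]-T[:2,3],np.ones(len(q))];c=np.linalg.lstsq(A,q[:,2],rcond=None)[0];r=q[:,2]-A@c
k=abs(r)<.003;c=np.linalg.lstsq(A[k],q[k,2],rcond=None)[0]
print("plate tilt deg",np.degrees(c[:2]).round(2),"z at centre",c[2],"origin-TCP",c[2]-.018-T[2,3])
E
```

```text
pos [ 0.5232 -0.186   0.0487] t 6.33 yaw -64.86 shift [0.34 0.48 0.17] n 0.6 turn [0.    0.003 0.004] F [-0.1  0.7 -2.7] w 0.0313 q1,q6 [-0.48  0.65]
plate tilt deg [-0.88  0.46] z at centre 0.03532275006383384 origin-TCP -0.03217694880886249
```

Call:
step_arm(targets=[[[0,0.45,0.17],[0,0.003,0.004],-1],[[0,0,0],[0,0,0],-1],[[0,0,0],[0,0,0],-1]])

```text
t: 6.63
tool_pos: [0.5271, -0.2043, 0.0513]
tcp_rot: [1.981, 0.44, -1.971]
force: [0.5, 0.7, -2.9]
grip_width: 0.0311
```

```bash
python3 - <<'E'
from h import *
rel([.525,-.206,.036])
E
```

```text
pos [ 0.5271 -0.2043  0.0513] t 6.63 yaw -64.73 shift [0.38 0.02 0.07] n 0.4 turn [ 0.    -0.001 -0.001] F [ 0.5  0.7 -2.9] w 0.0311 q1,q6 [-0.51  0.62]
```

Call:
step_arm(targets=[[[0.1,0.03,0.07],[0,0,0],-1],[[0.1,0.03,0.02],[0,0,0],-1],[[0.1,0.03,0.02],[0,0,0],-1]])

```text
t: 6.88
tool_pos: [0.5271, -0.2101, 0.042]
tcp_rot: [1.984, 0.437, -1.965]
force: [-0.4, -0.5, -2.1]
grip_width: 0.031
```

```bash
python3 - <<'E'
from h import *
rel([.525,-.206,.036])
E
```

```text
pos [ 0.5271 -0.2101  0.042 ] t 6.88 yaw -64.71 shift [ 0.15 -0.12  0.  ] n 0.2 turn [ 0.    -0.002 -0.003] F [-0.4 -0.5 -2.1] w 0.031 q1,q6 [-0.52  0.61]
```

Call:
step_arm(targets=[[[0.08,-0.1,0],[0,-0.002,-0.003],-1],[[0.08,0,0],[0,0,0],-1],[[0.06,0,0],[0,0,0],-1]])

```text
t: 7.13
tool_pos: [0.5253, -0.2064, 0.0343]
tcp_rot: [1.978, 0.446, -1.978]
force: [-14.1, 5.2, 35.4]
grip_width: 0.0311
```

```bash
python3 - <<'E'
from h import *
rel([.525,-.206,.036])
E
```

```text
pos [ 0.5253 -0.2064  0.0343] t 7.13 yaw -64.72 shift [-0.04 -0.01  0.  ] n 0.0 turn [-0.    -0.     0.001] F [-14.1   5.2  35.4] w 0.0311 q1,q6 [-0.52  0.61]
```

Touched down. I'll ease off the push, then open.

Call:
step_arm(targets=[[[-0.03,0,0],[0,0,0],-1],[[0,0,0],[0,0,0],-1]])

```text
t: 7.3
tool_pos: [0.5257, -0.2063, 0.0362]
tcp_rot: [1.978, 0.446, -1.978]
force: [0.4, -0.6, -2.0]
grip_width: 0.0313
```

```bash
python3 - <<'E'
from h import *
rel([.525,-.206,.036])
E
```

```text
pos [ 0.5257 -0.2063  0.0362] t 7.3 yaw -64.7 shift [ 0.01 -0.01  0.01] n 0.0 turn [-0.    -0.     0.001] F [ 0.4 -0.6 -2. ] w 0.0313 q1,q6 [-0.51  0.61]
```

Call:
step_arm(targets=[[[0.02,0,0],[0,0,0],-1],[[0.01,0,0],[0,0,0],-1]])

```text
t: 7.47
tool_pos: [0.5257, -0.2061, 0.0346]
tcp_rot: [1.977, 0.446, -1.978]
force: [-0.2, -1.5, -0.9]
grip_width: 0.031
```

Call:
step_arm(targets=[[[0,0,0],[0,0,0],0.2],[[0,0,0],[0,0,0],0.6],[[0,0,0],[0,0,0],1],[[0,0,0],[0,0,0],1]])

```text
t: 7.8
tool_pos: [0.5259, -0.2062, 0.0342]
tcp_rot: [1.978, 0.446, -1.978]
force: [0.5, 0.1, 0.1]
grip_width: 0.0504
```

```bash
python3 - <<'E'
from h import *
rel([.525,-.206,.036])
E
```

```text
pos [ 0.5259 -0.2062  0.0342] t 7.8 yaw -64.69 shift [-0.05 -0.01  0.02] n 0.0 turn [-0.    -0.     0.001] F [0.5 0.1 0.1] w 0.0504 q1,q6 [-0.51  0.61]
```

Call:
step_arm(targets=[[[0,0,0],[0,0,0],1],[[0,0,0],[0,0,0],1],[[-0.1,0,0],[0,0,0],1],[[-0.4,0,0],[0,0,0],1],[[-0.6,0,0],[0,0,0],1]])

```text
t: 8.22
tool_pos: [0.5221, -0.2042, 0.0742]
tcp_rot: [1.973, 0.454, -1.988]
force: [0.1, 0.8, 0.1]
grip_width: 0.0821
```

Call:
step_arm(targets=[[[-0.9,0,0],[0,0,0],1],[[-1,0,0],[0,0,0],1],[[-1,0,0],[0,0,0],1],[[-0.5,0,0],[0,0,0],1],[[0,0,0],[0,0,0],1]])

```text
t: 8.63
tool_pos: [0.5234, -0.2052, 0.2209]
tcp_rot: [1.974, 0.452, -1.985]
force: [0.9, 0.0, 1.4]
grip_width: 0.0868
```

```bash
python3 - <<'E'
from h import *
rel([.525,-.206,.2])
b=grab("top");P=cloud(b);z=P[...,2]
np.save("top2.npy",b,allow_pickle=True)
s=grab("scene");Q=cloud(s);np.save("sc2.npy",s,allow_pickle=True)
for n,X in(("top",P),("scene",Q)):
    m=(np.hypot(X[...,0]-.525,X[...,1]+.206)<.06)&(X[...,2]>.056)&(X[...,2]<.075);print(n,"knob",m.sum(),np.mean(X[m],0) if m.any() else "")
    m=(np.hypot(X[...,0]-.5645,X[...,1]-.207)<.1)&(X[...,2]>.088)&(X[...,2]<.103);p=X[m];print(n,"jar/spindle",len(p))
    d=p-[.5645,.207,0];f=np.hypot(d[:,0],d[:,1])>.035;j=p[f]
    if len(j): c=np.median(j,0);print(c,np.degrees(np.arctan2(c[1]-.207,c[0]-.5645)),np.hypot(c[1]-.207,c[0]-.5645))
im=np.hstack([cv2.resize(b["pixels"][150:275,140:240],(400,500)),cv2.resize(b["pixels"][160:285,280:380],(400,500))]);cv2.imwrite("pics/c3.png",cv2.cvtColor(im,4))
E
```

```text
pos [ 0.5234 -0.2052  0.2209] t 8.63 yaw -64.71 shift [ 0.52  0.04 -0.03] n 0.5 turn [0.    0.001 0.003] F [0.9 0.  1.4] w 0.0868 q1,q6 [-0.51  0.61]
top knob 0 
top jar/spindle 135
[0.62018464 0.24543926 0.09683301] 34.6174253385257 0.06766354458013481
scene knob 80 [ 0.52823649 -0.20345412  0.06445111]
scene jar/spindle 167
[0.62452308 0.2456005  0.09612819] 32.74483724475888 0.07136363569449937
```

View pics/c3.png

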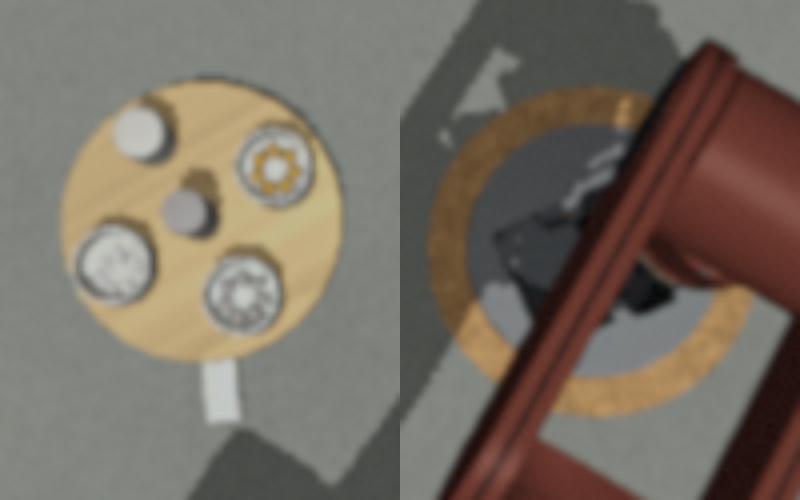

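Jar at (0.620, 0.2455), radius 67.7 mm and height 96.8 mm, so it checks. The cover sits on the mat with cork showing evenly all round. Now refining the axis and the front direction.

```bash
python3 - <<'E'
from h import *
b=np.load("top2.npy",allow_pickle=True).item();hsv=cv2.cvtColor(b["pixels"],cv2.COLOR_RGB2HSV).astype(int);P=cloud(b)
def fit(X):
    s=np.linalg.lstsq(np.c_[2*X,np.ones(len(X))],(X**2).sum(1),rcond=None)[0];return s[:2],np.sqrt(s[2]+s[:2]@s[:2])
w=np.zeros((384,512),bool);w[160:245,150:232]=1
m=(w&(((hsv[...,1]>60)&(hsv[...,2]>90))|(P[...,2]>.024))).astype(np.uint8)
c=max(cv2.findContours(m,0,1)[0],key=cv2.contourArea)[:,0]
# undistorted hull
h=cv2.convexHull(c)[:,0];print("disc",fit(onz(b,h,.032)[:,:2]))
m=(P[...,2]>.085)&w
n,l,st,ce=cv2.connectedComponentsWithStats(m.astype(np.uint8))
for i in range(1,n):
    if st[i,4]>15:
        q=P[l==i];z=np.median(q[:,2]);x=onz(b,[ce[i]],z)[0];print("blob",st[i,4],z.round(4),x.round(4))
t=w*0;t[238:262,185:206]=1
m=(t>0)&(b["pixels"].min(2)>150);v,u=np.nonzero(m);X=onz(b,np.c_[u,v],.012)[:,:2];print("tab n",len(u),"min x",X[:,0].min())
for x0,x1 in((.41,.425),(.425,.435),(.435,.445),(.445,.455)):
    k=(X[:,0]>x0)&(X[:,0]<x1);print(x0,X[k].mean(0).round(4),np.ptp(X[k][:,1]).round(4))
d=cv2.fitLine(X.astype(np.float32),2,0,.01,.01).ravel();print("tab line",d, np.degrees(np.arctan2(d[1],d[0])))
c=np.array([.564,.207]);mm=X.mean(0);print("axis->tab mean",np.degrees(np.arctan2(*(mm-c)[::-1])))
rel([.620,.2455,.2],np.radians(34.5-90))
E
```

```text
disc (array([0.56486329, 0.20756999]), np.float64(0.10492654287254864))
blob 129 0.0968 [0.6201 0.2443 0.0968]
blob 113 0.1108 [0.563  0.2062 0.1108]
tab n 137 min x 0.4156854311362096
0.41 [0.4205 0.1908] 0.0242
0.425 [0.4303 0.1896] 0.0243
0.435 [0.4395 0.1922] 0.0212
0.445 [0.4501 0.1935] 0.0244
tab line [0.99213046 0.12520842 0.43860087 0.19178802] 7.1927915
axis->tab mean -173.0833303202953
pos [ 0.522  -0.2044  0.2166] t 8.73 yaw -64.71 shift [ 0.48 -9.12 -7.02] n 11.1 turn [-0.051  0.002  0.004] F [-0.1  0.5 -1.3] w 0.0871 q1,q6 [-0.52  0.61]
```

Call:
step_arm(targets=[[[0,-0.79,-0.61],[-0.01,0,0],1],[[0,-0.79,-0.61],[-0.01,0,0],1],[[0,-0.79,-0.61],[-0.01,0,0],1],[[0,-0.79,-0.61],[-0.01,0,0],1],[[0,-0.79,-0.61],[-0.01,0,0],1]])

```text
t: 9.15
tool_pos: [0.5476, -0.0084, 0.2063]
tcp_rot: [1.87, 0.591, -1.914]
force: [1.0, -0.2, -0.2]
grip_width: 0.0873
```

Call:
step_arm(targets=[[[0,-0.79,-0.61],[0,0,0],1],[[0,-0.79,-0.61],[0,0,0],1],[[0,-0.79,-0.61],[0,0,0],1],[[0,-0.79,-0.61],[0,0,0],1],[[0,-0.7,-0.6],[0,0,0],1]])

```text
t: 9.57
tool_pos: [0.5537, 0.1967, 0.1928]
tcp_rot: [1.849, 0.597, -1.936]
force: [0.2, -0.1, -0.4]
grip_width: 0.0868
```

```bash
python3 -c "
from h import *
rel([.620,.2445,.2],np.radians(33.8-90))"
```

```text
pos [0.5537 0.1967 0.1928] t 9.57 yaw -56.22 shift [-0.25 -0.08 -2.04] n 2.0 turn [0.    0.011 0.011] F [ 0.2 -0.1 -0.4] w 0.0868 q1,q6 [0.2  1.17]
```

Call:
step_arm(targets=[[[-0.1,0,-0.7],[0,0.011,0.011],0.7],[[0,0,-0.7],[0,0,0],0.7],[[0,0,-0.5],[0,0,0],0.7],[[0,0,-0.1],[0,0,0],0.7],[[0,0,0],[0,0,0],0.7]])

```text
t: 9.98
tool_pos: [0.6123, 0.2522, 0.1788]
tcp_rot: [1.857, 0.584, -1.901]
force: [0.3, 0.3, 0.0]
grip_width: 0.0749
```

```bash
python3 - <<'E'
from h import *
a=grab("wrist");P=cloud(a);z=P[...,2];m=(z>.09)&(z<.103)&(np.hypot(P[...,0]-.62,P[...,1]-.2445)<.03)
print(m.sum(),np.median(P[m],0),P[m].min(0),P[m].max(0));save(a,"w3.png")
rel([.620,.2445,.067],np.radians(33.8-90))
E
```

```text
1058 [0.62168431 0.24518767 0.09683248] [0.60321041 0.22679548 0.09035898] [0.63839703 0.26211832 0.09862589]
pos [0.6116 0.2517 0.1782] t 10.03 yaw -55.56 shift [ 2.78  0.29 -0.13] n 2.7 turn [0.004 0.007 0.003] F [-1.   0.2 -0.2] w 0.0741 q1,q6 [0.27 1.24]
```

View pics/w3.png

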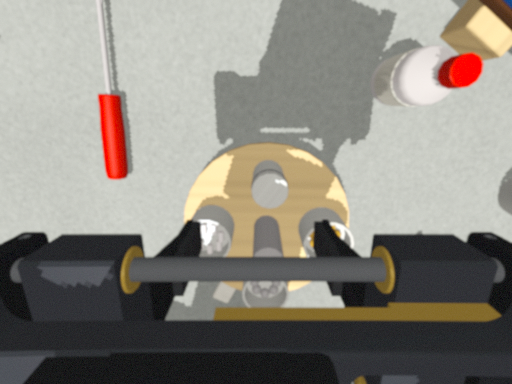

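The jar (270,185) is centred between the fingers and the cups are clear. Descending.

Call:
step_arm(targets=[[[0.4,0.26,-0.12],[0.004,0.007,0.003],0.7],[[0.6,0,0],[0,0,0],0.7],[[0.3,0,0],[0,0,0],0.7],[[0,0,0],[0,0,0],0.7]])

```text
t: 10.37
tool_pos: [0.6177, 0.2415, 0.1217]
tcp_rot: [1.883, 0.568, -1.892]
force: [-0.3, 0.5, -0.6]
grip_width: 0.0743
```

```bash
python3 -c "
from h import *
rel([.6205,.2445,.067],np.radians(33.8-90))"
```

```text
pos [0.6177 0.2415 0.1217] t 10.37 yaw -56.44 shift [ 1.37 -0.02 -0.11] n 1.3 turn [-0.001  0.002 -0.   ] F [-0.3  0.5 -0.6] w 0.0743 q1,q6 [0.25 1.24]
```

Call:
step_arm(targets=[[[0.3,-0.03,-0.1],[-0.001,0.002,0],0.7],[[0.4,0,0],[0,0,0],0.7],[[0.3,0,0],[0,0,0],0.7],[[0.15,0,0],[0,0,0],0.7],[[0,0,0],[0,0,0],0.7]])

```text
t: 10.78
tool_pos: [0.6186, 0.2415, 0.0755]
tcp_rot: [1.887, 0.57, -1.889]
force: [-0.2, -0.5, 0.1]
grip_width: 0.0743
```

```bash
python3 -c "
from h import *
rel([.6205,.2445,.067],np.radians(33.8-90))"
```

```text
pos [0.6186 0.2415 0.0755] t 10.78 yaw -56.43 shift [ 0.21 -0.04 -0.08] n 0.2 turn [-0.001  0.     0.   ] F [-0.2 -0.5  0.1] w 0.0743 q1,q6 [0.25 1.24]
```

Call:
step_arm(targets=[[[0.2,-0.04,-0.08],[0,0,0],0.7],[[0.02,0,0],[0,0,0],-0.4],[[0,0,0],[0,0,0],-1],[[0,0,0],[0,0,0],-1],[[0,0,0],[0,0,0],-1]], squeeze=15)

```text
t: 11.2
tool_pos: [0.622, 0.2452, 0.0688]
tcp_rot: [1.891, 0.569, -1.886]
force: [-0.0, -0.3, 0.4]
grip_width: 0.0549
```

Call:
step_arm(targets=[[[0,0,0],[0,0,0],-1],[[0,0,0],[0,0,0],-1],[[0,0,0],[0,0,0],-1],[[0,0,0],[0,0,0],-1],[[0,0,0],[0,0,0],-1]])

```text
t: 11.62
tool_pos: [0.6229, 0.2456, 0.0702]
tcp_rot: [1.893, 0.569, -1.883]
force: [0.2, 0.3, -0.7]
grip_width: 0.0354
```

```bash
python3 -c "
from h import *
rel([.6205,.2445,.067],np.radians(33.8-90))"
```

```text
pos [0.6229 0.2456 0.0702] t 11.62 yaw -56.42 shift [ 0.08 -0.01  0.06] n 0.1 turn [-0.001 -0.001 -0.   ] F [ 0.2  0.3 -0.7] w 0.0354 q1,q6 [0.26 1.24]
```

```bash
cat >> h.py <<'E'
def polar(c=(.564,.207)):
    T,s=pose(); d=T[:2,3]-c; th=np.degrees(np.arctan2(d[1],d[0]))%360; r=np.hypot(*d)
    yaw=np.degrees(np.arctan2(T[1,1],T[0,1]))+90
    print("th",th.round(2),"to go",(187-th).round(2),"r",(r*1e3).round(1),"yaw+90",(yaw%360).round(2),"x-axis",T[:3,0].round(3))
    g=np.radians(th); rel([c[0]+.068*np.cos(g),c[1]+.068*np.sin(g),.068],g-np.pi/2)
E
cat > p.sh <<'E'
python3 -c "from h import *; polar()"
E
chmod +x p.sh
```

Call:
step_arm(targets=[[[0.03,-0.1,0.04],[-0.02,0,0],-1],[[0,-0.148,0.007],[-0.028,0,0],-1],[[0,-0.148,0.007],[-0.028,0,0],-1],[[0,-0.148,0.007],[-0.028,0,0],-1],[[0,-0.148,0.007],[-0.028,0,0],-1]])

```text
t: 12.03
tool_pos: [0.6019, 0.2663, 0.0702]
tcp_rot: [1.615, 0.894, -1.601]
force: [-1.2, -0.0, 0.0]
grip_width: 0.0355
```

```bash
p.sh
```

```text
th 57.39 to go 129.61 r 70.3 yaw+90 58.0 x-axis [ 0.005  0.006 -1.   ]
pos [0.6019 0.2663 0.0702] t 12.03 yaw -32.0 shift [ 0.06 -0.    0.06] n 0.1 turn [ 0.003 -0.002 -0.   ] F [-1.2 -0.   0. ] w 0.0355 q1,q6 [0.29 0.85]
```

Call:
step_arm(targets=[[[0.03,-0.148,0.03],[-0.026,0,0],-1],[[0,-0.148,0.01],[-0.028,0,0],-1],[[0,-0.148,0.01],[-0.028,0,0],-1],[[0,-0.148,0.01],[-0.028,0,0],-1],[[0,-0.148,0.01],[-0.028,0,0],-1]])

```text
t: 12.45
tool_pos: [0.572, 0.2768, 0.0702]
tcp_rot: [1.293, 1.161, -1.277]
force: [-0.6, -0.9, 0.4]
grip_width: 0.0358
```

```bash
p.sh
```

```text
th 83.46 to go 103.54 r 70.2 yaw+90 84.09 x-axis [ 0.005  0.008 -1.   ]
pos [0.572  0.2768 0.0702] t 12.45 yaw -5.91 shift [ 0.06 -0.    0.06] n 0.1 turn [ 0.003 -0.003 -0.001] F [-0.6 -0.9  0.4] w 0.0358 q1,q6 [0.32 0.42]
```

Call:
step_arm(targets=[[[0.03,-0.148,0.03],[-0.026,-0.002,0],-1],[[0,-0.148,0.015],[-0.028,0,0],-1],[[0,-0.148,0.015],[-0.028,0,0],-1],[[0,-0.148,0.015],[-0.028,0,0],-1],[[0,-0.148,0.015],[-0.028,0,0],-1]])

```text
t: 12.87
tool_pos: [0.5406, 0.273, 0.0702]
tcp_rot: [0.951, 1.355, -0.941]
force: [-0.7, -0.7, 0.1]
grip_width: 0.0359
```

Call:
step_arm(targets=[[[0.01,-0.148,0.01],[-0.026,0,0],-1],[[0,-0.148,0.01],[-0.028,0,0],-1],[[0,-0.148,0.01],[-0.028,0,0],-1],[[0,-0.148,0.01],[-0.028,0,0],-1],[[0,-0.148,0.01],[-0.028,0,0],-1]])

```text
t: 13.28
tool_pos: [0.514, 0.2558, 0.0702]
tcp_rot: [0.599, 1.487, -0.593]
force: [1.0, -0.3, 0.3]
grip_width: 0.0357
```

```bash
p.sh
```

```text
th 135.71 to go 51.29 r 69.9 yaw+90 136.33 x-axis [ 0.002  0.004 -1.   ]
pos [0.514  0.2558 0.0702] t 13.28 yaw 46.33 shift [ 0.06 -0.    0.05] n 0.1 turn [ 0.003 -0.    -0.001] F [ 1.  -0.3  0.3] w 0.0357 q1,q6 [ 0.32 -0.49]
```

Call:
step_arm(targets=[[[0.01,-0.148,0.01],[-0.026,0,0],-1],[[0,-0.148,0.01],[-0.028,0,0],-1],[[0,-0.148,0.01],[-0.028,0,0],-1],[[0,-0.148,0.01],[-0.028,0,0],-1],[[0,-0.148,0.01],[-0.028,0,0],-1]])

```text
t: 13.7
tool_pos: [0.4977, 0.2287, 0.0702]
tcp_rot: [0.243, 1.557, -0.238]
force: [0.7, -1.3, -0.8]
grip_width: 0.0352
```

Call:
step_arm(targets=[[[0.01,-0.148,0.01],[-0.026,0,0],-1],[[0,-0.148,0.01],[-0.028,0,0],-1],[[0,-0.148,0.01],[-0.028,0,0],-1],[[0,-0.06,0],[-0.012,0,0],-1],[[0,0,0],[0,0,0],-1]])

```text
t: 14.12
tool_pos: [0.4943, 0.2066, 0.0702]
tcp_rot: [-0.004, 1.57, 0.008]
force: [1.1, 1.8, -2.5]
grip_width: 0.0356
```

```bash
./p.sh; python3 - <<'E'
from h import *
T,s=pose()
X=np.array([[.6229,.2456],[.6019,.2663],[.572,.2768],[.5406,.273],[.514,.2558],T[:2,3]])
q=np.linalg.lstsq(np.c_[2*X,np.ones(len(X))],(X**2).sum(1),rcond=None)[0];print("axis by arc",q[:2],np.sqrt(q[2]+q[:2]@q[:2]))
b=grab("scene");save(b,"s3.png");a=grab("top")
v=[cv2.resize(b["pixels"][160:260,280:380],(400,400)),cv2.resize(a["pixels"][160:260,140:240],(400,400))];cv2.imwrite("pics/c4.png",cv2.cvtColor(np.hstack(v),4))
np.save("sc3.npy",b,allow_pickle=True);np.save("top3.npy",a,allow_pickle=True)
E
```

```text
th 180.33 to go 6.67 r 69.7 yaw+90 180.44 x-axis [ 0.001  0.002 -1.   ]
pos [0.4943 0.2066 0.0702] t 14.12 yaw 90.44 shift [ 0.06 -0.    0.04] n 0.1 turn [ 0.001  0.    -0.001] F [ 1.1  1.8 -2.5] w 0.0356 q1,q6 [ 0.25 -1.33]
axis by arc [0.56436856 0.20709822] 0.07008174672578919
```

View pics/c4.png

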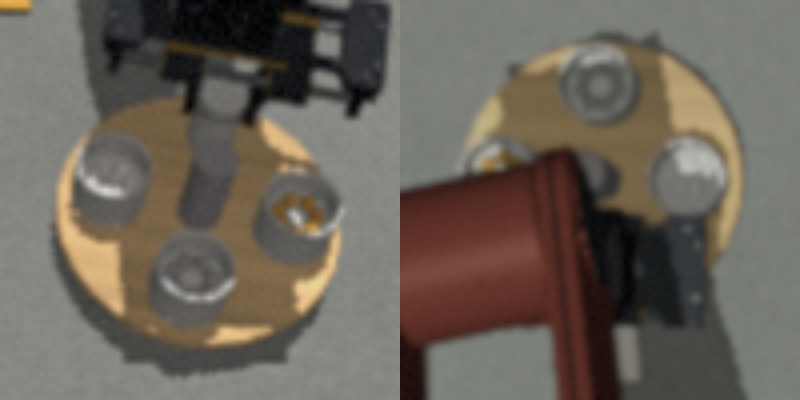

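Call:
step_arm(targets=[[[0,-0.1,0.005],[-0.018,0,0],-1],[[0,-0.09,0.005],[-0.017,0,0],-1],[[0,0,0],[0,0,0],-1],[[0,0,0],[0,0,0],-1]])

```text
t: 14.55
tool_pos: [0.4947, 0.1994, 0.0702]
tcp_rot: [-0.087, 1.569, 0.089]
force: [-0.4, 0.1, -1.3]
grip_width: 0.0361
```

```bash
./p.sh; cat > chk.py <<'E'
from h import *
a=grab("top");b=grab("scene");C=np.array([.5644,.2071])
for n,im in(("top",a),("scene",b)):
    P=cloud(im);rel_=P[...,:2]-C;r=np.hypot(rel_[...,0],rel_[...,1]);th=np.degrees(np.arctan2(rel_[...,1],rel_[...,0]))%360
    for want in(7,97,277):
        m=(abs(P[...,2]-.0755)<.005)&(abs(r-.068)<.032)&(abs((th-want+180)%360-180)<28)
        if m.sum()<10: continue
        X=P[m][:,:2]; c,rad=cv2.minEnclosingCircle(X.astype(np.float32)); d=np.array(c)-C
        print(n,want,m.sum(),"centre",np.round(c,4),"R",round(rad,4),"r",np.hypot(*d).round(4),"angle",(np.degrees(np.arctan2(d[1],d[0]))%360).round(1))
E
python3 chk.py
```

```text
th 186.22 to go 0.78 r 69.7 yaw+90 186.44 x-axis [ 0.     0.001 -1.   ]
pos [0.4947 0.1994 0.0702] t 14.55 yaw 96.44 shift [ 0.06 -0.    0.04] n 0.1 turn [ 0.001  0.    -0.   ] F [-0.4  0.1 -1.3] w 0.0361 q1,q6 [ 0.23 -1.45]
top 7 62 centre [0.6315 0.2148] R 0.0279 r 0.0675 angle 6.6
top 97 25 centre [0.5667 0.2771] R 0.025 r 0.07 angle 88.1
top 277 53 centre [0.5714 0.1407] R 0.0276 r 0.0667 angle 276.1
scene 7 88 centre [0.6328 0.2162] R 0.0287 r 0.069 angle 7.5
scene 97 89 centre [0.5594 0.2756] R 0.0293 r 0.0687 angle 94.2
scene 277 85 centre [0.573  0.1404] R 0.0297 r 0.0673 angle 277.3
```

Call:
step_arm(targets=[[[0,-0.016,0],[-0.003,0,0],-1],[[0,0,0],[0,0,0],-1],[[0,0,0],[0,0,0],-1]])

```text
t: 14.9
tool_pos: [0.4947, 0.199, 0.0702]
tcp_rot: [-0.094, 1.568, 0.096]
force: [0.9, -1.7, -1.2]
grip_width: 0.0356
```

```bash
./p.sh; python3 chk.py; python3 - <<'E'
from h import *
b=grab("scene");save(b,"s4.png")
P=cloud(b);m=(np.hypot(P[...,0]-.525,P[...,1]+.206)<.12)&(P[...,2]>.015)&(P[...,2]<.03)
c,r=cv2.minEnclosingCircle(P[m][:,:2].astype(np.float32));print("cover",c,r,np.median(P[m][:,2]))
E
```

```text
th 186.56 to go 0.44 r 69.7 yaw+90 186.93 x-axis [ 0.     0.001 -1.   ]
pos [0.4947 0.199  0.0702] t 14.9 yaw 96.93 shift [ 0.05 -0.    0.04] n 0.1 turn [ 0.002  0.    -0.   ] F [ 0.9 -1.7 -1.2] w 0.0356 q1,q6 [ 0.23 -1.46]
top 7 64 centre [0.6314 0.2159] R 0.0282 r 0.0675 angle 7.5
top 97 25 centre [0.5685 0.278 ] R 0.025 r 0.0711 angle 86.7
top 277 56 centre [0.5721 0.1409] R 0.0283 r 0.0667 angle 276.6
scene 7 88 centre [0.6325 0.2163] R 0.0292 r 0.0687 angle 7.7
scene 97 86 centre [0.5569 0.2755] R 0.0285 r 0.0688 angle 96.3
scene 277 80 centre [0.5732 0.1416] R 0.0289 r 0.0661 angle 277.7
cover (0.5251424312591553, -0.206544429063797) 0.0979173481464386 0.02118487357973997
```

View pics/s4.png

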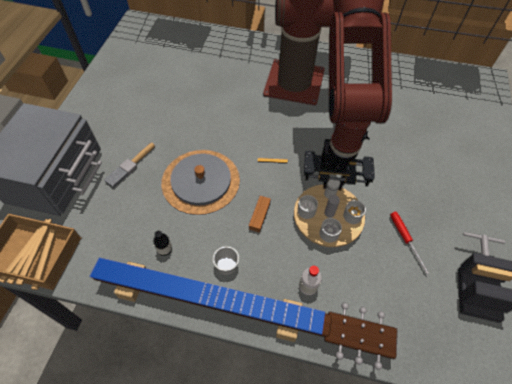

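The cover is centred on the mat (200,178), the other things are in place, and the gripper holds the jar at the front. All the angle estimates are within about 1° of the tab, so I'm handing in.

```bash
python3 -c "
from h import *
print(bot.close_job())"
```

```text
the job is handed in; nothing more can be done
None
```

I set the cover down knob up on the middle of the mat. I then gripped the tall jar, turned the turntable about 153° to the front, and handed the job in at about 15 s with the gripper still holding it.

**Cover:** The last check puts its centre at (0.525, -0.2065), within 1 mm of the measured mat centre, with the plate top at 21 mm against 22 mm expected. It did not slip in the gripper. On the first touchdown it pressed on the mat with about 35 N vertically (38 N in all). I eased that off before letting go.

**Jar:** The tab direction measures about 187.0° around the axis. The gripper's position gives 186.6° and its orientation 186.9°. Forces on the gripper were about 2 N.

**Disagreements:** The cup positions mostly gave 186.3–187.7°. The readings for one cup were off: 176.7° from the top camera, where the arm mostly hid it, and 186.3° from the scene camera. I set the top-camera reading aside. I could not see the tab from a second view, so its direction rests on the top camera alone.

**Other things on the bench:** They looked unmoved in the last scene picture. I judged that by eye, without measuring.

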